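# Zero the tube carousel and index it four clicks

## Task

A specimen jar has been left in the path of the tube carousel's red-knobbed crank. First move the jar upright onto the middle of the white square with the green border; then turn the crank back (anticlockwise seen from above) until it rests in its zero click at the red dot, and from there turn it clockwise exactly four clicks and let it rest in the fourth. Do not go past the fourth click, do not let the crank touch the jar, do not tip the jar over, and leave the other things on the bench where they are.

Things in the scene. Friction and masses are not known exactly. Their poses are not given: they have to be found in the camera images.
- turret (a joint): turn of the turret and crank, rad, growing clockwise seen from above. Sprung clicks every 0.524 rad: zero click at 0, fourth at 2.094. End stops at -0.10 and 3.25. Some 3 to 5 N at the knob push it over the hump half-way between two clicks; past the hump it snaps on by itself and rests in the next click. Starts in click 1 or 2.
- sampler_axis (a point): the carousel's upright axis, 46 mm above the bench, at the top face of its turret. Fixed white drum 136 mm across, 38 mm high; turret 110 mm across with eight tubes (tops 89 mm high, up to 41 mm from the axis). At turret 0 the crank points along this frame's -y, at q it points q clockwise of that. A plunger juts 0.1 m out at +x. Red dot on the drum: zero; black dots: the next clicks.
- crank_knob (a point): middle of the crank's upright red knob, 20 to 22 mm thick, reaching from 50 to 92 mm above the bench, this point at 74 mm; 105 mm from the carousel's axis. It is a part of the crank and does not revolve on it.
- crank: the crank: a steel bar 16 mm wide, from 46 to 56 mm above the bench, that runs from the turret out to the red knob 105 mm from the axis (round end of 13 mm radius about the knob's foot, 45 mm above the bench at its lowest). Origin on the carousel's axis at bench level; its -y points along the bar to the knob.
- jar_center (a point): centre (half-way up) of the loose specimen jar: clear white body, blue screw cap, 53 mm across, 65 mm high, about 0.1 kg; z is its upright axis. It starts upright in the crank's path near the fourth click.
- jar: the same jar as a whole; origin at the centre of its underside
- pad_center (a point): middle of the parking square, on the bench: white, 94 mm square inside a green border 110 mm square, flat (under 1 mm).
- dropper: bystander: brown dropper bottle with a black bulb, 32 mm across, 96 mm high; origin at the centre of its underside
- beaker: bystander: clear beaker, 55 mm across, 67 mm high; origin at the centre of its underside
- counter: bystander: white tally counter, 64 x 54 mm, 26 mm high; origin at the centre of its underside
- slide_case: bystander: flat blue slide box, 89 x 100 mm, 32 mm high; origin at the centre of its underside
- squeeze_bottle: bystander: white wash bottle with a red cap and bent spout, 62 x 110 mm, 203 mm high; origin at the centre of its underside
Mind the look-alikes: they are no part of the job. Leave any orange, pink or purple look-alike of the jar alone.

How it is judged:
By the outcome, as a careful person would: the job done as asked, in the order asked, and still so for the second after the job is handed in, with the robot touching nothing.
It also fails if it takes over 67 s, if anything falls off the work surface, if the arm or the gripper's body presses on something with over 40 N, if the wrist force passes 120 N, or if a joint passes its speed limit or range.

## Robot

A 7-joint arm with a two-finger parallel gripper is mounted at the origin on a cart in front of the work surface, level with it; the furniture and walls round the work are solid. World frame = base frame: x ahead of the robot, y to its left, z up, the work surface at z = 0. Lengths are in m, angles in degrees, forces in N, time in s.
With the tool pointing down it reaches from about 0.425 to 0.875 m from the base axis. Payload 4.7 kg.
Tool frame: the origin (TCP) lies at the very end of the fingers, on their centre line; the grasp point (between the pads) lies env.grip_point_offset behind it (env.grip_point_offset is the distance from the TCP to the grasp point, in m); z points along the fingers, y is the direction in which the jaws open and shut (so a half turn about z gives the same grasp; the last joint's range is limited). The gripper opens to 87 mm and grips with 3 to 60 N. Pads are 19 mm wide; open, the fingers measure 117 mm over their backs; the gripper's body (75 mm by 190 mm) begins 51 mm behind the grasp point.
Start: joints at [74.949, 18.392, -4.016, 83.108, 1.295, 78.541, -3.26], TCP at [0.178, -0.625, 0.223] pointing down, gripper open.
Joint ranges: [-163.93, 163.93], [-17.29, 119.83], [-79.2, 71.16], [3.27, 140.29], [-89.18, 269.18], [5.43, 117.66], [-154.24, 154.24]. Speed limits (degrees/s): [147.25, 147.25, 180, 180, 180, 180, 180].

## Interface

Orientations are given as [roll, pitch, yaw] about the fixed x, y, z axes, in that order (R = Rz(yaw) Ry(pitch) Rx(roll)).
In Python, from cell import env gives the robot as it stands.
- The arm moves only by the tool send_rows, never from a script. Its argument "plan" is a list of rows, each a list of 7 numbers: the finger opening in mm, from 0 to 87, then the shift along the tool's x, y, z in mm, then the turn, a rotation vector about the tool's x, y, z in rad. A call has 1 to 12 rows; each row shifts and turns the commanded pose from where the row before left it, along the tool's axes as they then stand; what a row does not reach is not made up. A row lasts 1/10 s, in which the tool goes at most 50 mm and 8.59 degrees, less where a joint would pass 70% of its speed; a pose out of reach is approached as far as the arm can. A call is refused whole if a number of a shift passes 50 or a number of a turn 0.15, either way. A call with a gripper value outside its range is refused whole. The fingers move at their own pace and stop on an object; "grip_force" is the grip in N (left out, the last holds). Time passes only in rows, so rows that do not move let the fingers close. It gives the time, the measured TCP pose, the force and the opening at its end, in the units of the state.
- env.get_obs(): the state, without advancing time (a new reading comes with each control period).
- env.read_camera(name): name is "side" or "top" or "wrist"; returns the picture (400x640x3 uint8, red, green, blue); there is no depth.
- env.get_calibration(name): a dict with "fx", "fy", "cx", "cy" (pixels), "extrinsics" (4x4, takes a point from camera to world coordinates). Camera axes: x right, y down, z forward; pixel columns grow to the right and rows downward; lengths in m; the calibration is good to about 2 mm. A picture is of the moment at which its call begins: read the wrist's pose just before it. get_calibration takes no time and is no camera call; for the wrist camera it gives the pose at the moment of the call.
- env.sign_off(): hands the job in, once; it reports no verdict.
Trained networks look in the newest picture that a camera, given by its name, has taken for a name from the list of things; names that differ only in an ending like _2 or _b are one class to them, and where a whole thing is asked for, a point or a joint stands for the part that bears it (a point fixed in the world has none). Each returns a list of dicts, best first, with "confidence" (0 to 1); they miss things now and then, are a little off and sometimes report something else, mostly with a low value. They report only what shows in the picture. A call takes as long as a camera call. They do not tell look-alikes from the thing itself.
- env.regions_of(camera, query): "region" (400x640 bool, what is visible of it) and "rect" ([left, top, right, bottom] in pixels, round what is visible of it).
The state is a dict: "time_s": time; "qpos": joint angles; "joint_velocities": joint speeds; "effort": joint torques, N m; "tool_pos": TCP position; "tool_rot": TCP orientation; "force": force on the tool from outside, world axes, zero at the start; "wrist_torque": the same for the moment, N m; "grip_width": finger opening in m.
Only numpy, scipy, OpenCV 4.12 (cv2) and the standard library are available. Lean on these libraries where they do the work, as an engineer would, in place of code of your own. Each camera call takes 0.05 s, during which the arm holds its last target. There are 200 camera calls.

## Working session

There is one attempt and no reset: what is moved stays moved. The work goes in short steps, Python scripts to look and compute and a tool call to move; the robot and the scene stay as the last step left them, time stands still between calls to the robot, and variables do not carry over. Pictures are saved under pics/ and viewed, about 8 in all and at most 12, crops included, and the job is handed in when it is done.

Besides the shell and the picture viewer there is one more tool, called after ">>>" by a JSON object that holds its "api" and its "payload". send_rows: Moves the arm, as the interface text tells. Its arguments: {"type":"object","properties":{"plan":{"type":"array"},"grip_force":{"type":"number"}},"required":["plan"]}

```bash
ls; mkdir -p pics; cat > h.py <<'E'
import numpy as np, cv2
from cell import env
def snap(n,f=None):
    im=env.read_camera(n); 
    if f: cv2.imwrite('pics/'+f,im[:,:,::-1])
    return im
def ray(n,u,v,z,cal=None):
    c=cal or env.get_calibration(n); T=np.array(c["extrinsics"])
    d=T[:3,:3]@np.array([(u-c["cx"])/c["fx"],(v-c["cy"])/c["fy"],1]); o=T[:3,3]
    return (o+d*(z-o[2])/d[2])
def proj(n,p):
    c=env.get_calibration(n); T=np.linalg.inv(np.array(c["extrinsics"])); q=T[:3,:3]@np.array(p)+T[:3,3]
    return np.array([c["fx"]*q[0]/q[2]+c["cx"],c["fy"]*q[1]/q[2]+c["cy"]])
def reg(n,q,k=3):
    for r in env.regions_of(n,q)[:k]:
        m=r["region"]; ys,xs=np.nonzero(m); print(n,q,round(r["confidence"],2),"rect",r["rect"],"cen",xs.mean().round(1),ys.mean().round(1),m.sum())
E
python3 - <<'E'
from h import *
o=env.get_obs(); print(o["time_s"],o["tool_pos"],o["tool_rot"],o["grip_width"],o["force"],env.grip_point_offset)
snap("top","t0.png");
for q in ["jar","crank_knob","crank","pad_center","turret","dropper","beaker","counter","slide_case","squeeze_bottle"]: reg("top",q)
snap("side","s0.png")
for q in ["jar","crank_knob"]: reg("side",q)
for n in ["top","side"]:
    T=np.array(env.get_calibration(n)["extrinsics"]); print(n,T.round(3).tolist())
a=cv2.imread('pics/t0.png')
E
```

```text
pics
0.0 [ 0.17741611 -0.62473628  0.22147092] [-1.79891100e+02  5.60695633e-03  1.58593865e+01] 0.08690859995511918 [ 0.47037873 -0.26422576 -0.60747019] 0.0187
top jar 0.9 rect [288.3, 205.0, 308.4, 229.3] cen 295.4 218.3 338
top jar 0.72 rect [369.9, 234.3, 396.9, 257.6] cen 383.2 247.1 360
top jar 0.58 rect [333.3, 261.5, 354.8, 281.7] cen 345.4 272.3 345
top crank_knob 0.46 rect [330.3, 197.3, 367.4, 211.3] cen 351.4 201.8 216
top crank 0.71 rect [330.0, 196.8, 365.8, 208.0] cen 350.2 201.8 203
top pad_center 0.88 rect [225.8, 213.9, 269.2, 260.2] cen 247.1 235.6 1600
top turret 0.72 rect [304.9, 179.7, 366.9, 216.6] cen 326.6 197.2 1430
top dropper 0.42 rect [269.4, 176.6, 281.9, 192.9] cen 275.4 184.7 166
top beaker 0.66 rect [224.8, 167.9, 245.5, 193.1] cen 236.1 180.1 399
top counter 0.75 rect [269.8, 251.0, 288.2, 270.2] cen 280.6 259.7 260
top slide_case 0.82 rect [366.4, 140.3, 408.3, 173.7] cen 385.9 157.5 1092
top squeeze_bottle 0.64 rect [280.6, 136.0, 305.6, 169.1] cen 288.6 151.0 645
top squeeze_bottle 0.46 rect [328.4, 197.7, 365.2, 213.0] cen 348.4 201.5 227
side jar 0.72 rect [325.3, 215.1, 347.0, 242.4] cen 336.2 226.2 507
side jar 0.72 rect [372.5, 203.8, 392.3, 233.7] cen 380.7 217.7 489
side jar 0.69 rect [356.9, 160.9, 384.4, 189.9] cen 368.9 176.0 420
side crank_knob 0.7 rect [317.9, 170.2, 333.4, 198.2] cen 328.9 176.6 87
top [[0.015, -0.984, 0.18, 0.321], [-0.999, -0.021, -0.03, 0.088], [0.033, -0.179, -0.983, 1.201], [0.0, 0.0, 0.0, 1.0]]
side [[-0.992, -0.096, 0.083, 0.43], [-0.125, 0.636, -0.762, 1.047], [0.02, -0.766, -0.642, 0.9], [0.0, 0.0, 0.0, 1.0]]
```

View pics/t0.png

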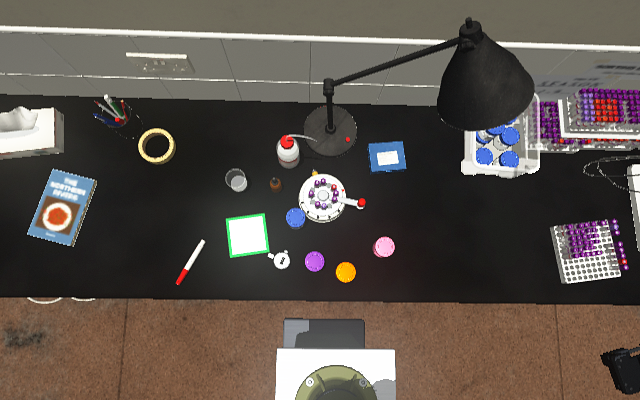

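View pics/s0.png

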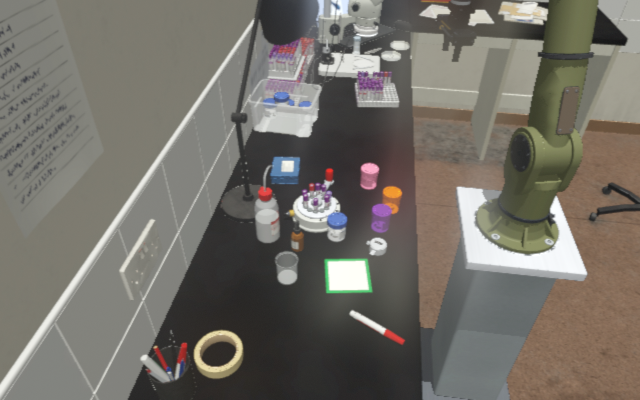

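Top view: blue jar (295,218), pad (247,236), carousel (322,198), knob (361,203). Orange, purple and pink look-alikes stand nearer the robot. The side view agrees.

```bash
python3 - <<'E'
from h import *
im=snap("top"); hsv=cv2.cvtColor(im,cv2.COLOR_RGB2HSV)
def cen(mask,box,name,z):
    l,t,r,b=box; m=np.zeros(mask.shape,bool); m[t:b,l:r]=mask[t:b,l:r]; ys,xs=np.nonzero(m)
    print(name,m.sum(),xs.mean().round(1),ys.mean().round(1),ray("top",xs.mean(),ys.mean(),z).round(4)); return m
H,S,V=[hsv[...,i].astype(int) for i in range(3)]
cen((H>100)&(H<130)&(S>100),(280,200,312,235),"jar cap top",.063)
cen((H>45)&(H<80)&(S>100)&(V>60),(220,205,275,265),"pad green",0)
ys,xs=np.nonzero((H>45)&(H<80)&(S>100)&(V>60)); 
k=(ys>205)&(ys<265)&(xs<275)&(xs>220)
P=np.array([ray("top",a,b,0)[:2] for a,b in zip(xs[k],ys[k])]); print("pad rect",cv2.minAreaRect(P.astype(np.float32)*1000))
cen(((H<8)|(H>172))&(S>150)&(V>100),(353,190,372,215),"knob",.08)
reg("side","turret"); 
for q,z in [("pink",.06),]:
    pass
for n,u,v,z in [("pink",384,246,.062),("orange",345.5,271.5,.062),("purple",314.5,261,.062),("counter",281,260,.02),("dropper",275.4,183,.06),("beaker",236,180,.04),("squeeze",288,145,.15),("slide",386,157,.03),("drum c",321.5,198.5,.038),("lamp",330,128,.02)]:
    print(n,ray("top",u,v,z).round(3))
b=im[130:290,210:420]; cv2.imwrite("pics/t1.png",cv2.resize(b,None,fx=3.8,fy=3.7,interpolation=2)[:,:,::-1])
E
```

```text
jar cap top 302 295.2 217.1 [0.4953 0.1182 0.063 ]
pad green 427 247.0 235.3 [0.4508 0.2528 0.    ]
pad rect ((452.26727294921875, 252.71543884277344), (112.73316192626953, 111.26132202148438), 9.451309204101562)
knob 56 361.2 202.0 [ 0.5368 -0.0568  0.08  ]
side turret 0.75 rect [297.6, 167.4, 336.5, 218.1] cen 317.9 198.7 1214
side turret 0.3 rect [363.3, 239.9, 385.7, 255.1] cen 376.8 246.2 288
pink [ 0.422 -0.12   0.062]
orange [ 0.354 -0.017  0.062]
purple [0.38  0.065 0.062]
counter [0.383 0.155 0.02 ]
dropper [0.588 0.174 0.06 ]
beaker [0.599 0.284 0.04 ]
squeeze [0.667 0.139 0.15 ]
slide [ 0.678 -0.134  0.03 ]
drum c [0.552 0.048 0.038]
lamp [0.764 0.025 0.02 ]
```

View pics/t1.png

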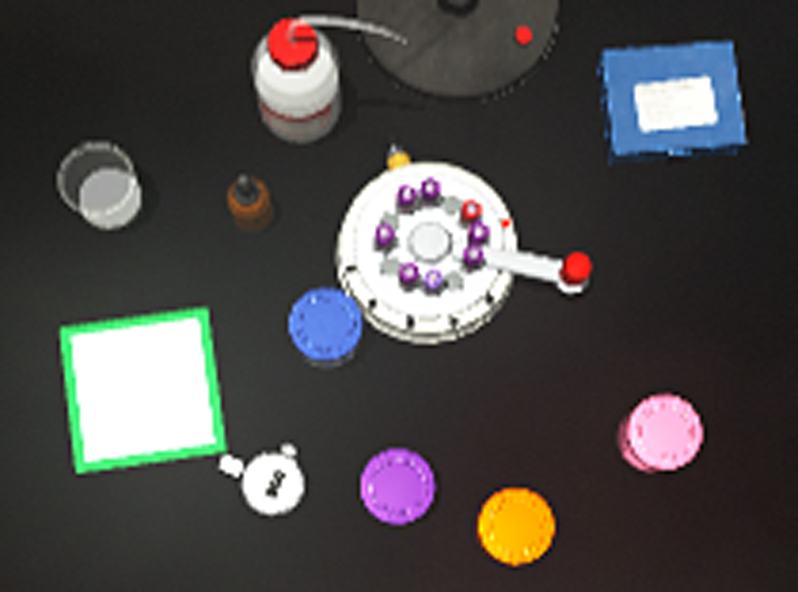

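>>> {"api": "send_rows", "payload": {"plan": [[87,30,-20,-4,0,0,0],[87,30,-20,-4,0,0,0],[87,30,-20,-4,0,0,0],[87,30,-20,-4,0,0,0],[87,30,-20,-4,0,0,0],[87,30,-20,-4,0,0,0],[87,30,-20,-4,0,0,0],[87,30,-20,-4,0,0,0],[87,30,-20,-4,0,0,0],[87,30,-20,-4,0,0,0],[87,30,-20,-4,0,0,0],[87,30,-20,-4,0,0,0]]}}

```text
time_s: 2.0
tool_pos: [0.4591, -0.2948, 0.271]
tool_rot: [180.0, -0.0, 15.9]
force: [0.6, 0.3, 0.1]
grip_width: 0.0869
```

```bash
cat >> h.py <<'E'
from scipy.spatial.transform import Rotation as Ro
def go(x,y,z,yaw):
    "tool-frame shift (mm) and remaining turn (rotvec) to a tool-down pose"
    o=env.get_obs(); R=Ro.from_euler('xyz',o["tool_rot"],degrees=True)
    d=R.inv().apply(np.array([x,y,z])-o["tool_pos"])*1000
    t=(R.inv()*Ro.from_euler('xyz',[180,0,yaw],degrees=True)).as_rotvec()
    print("t",round(o["time_s"],2),"pos",o["tool_pos"].round(4),"rot",o["tool_rot"].round(2),"w",round(o["grip_width"],4),"F",o["force"].round(1),"q",o["qpos"].round(0)); print(" shift",d.round(1),"turn",t.round(3))
E
python3 - <<'E'
from h import *
go(.46,.08,.26,-51)
R=Ro.from_euler('xyz',env.get_obs()["tool_rot"],degrees=True)
T=np.array(env.get_calibration("wrist")["extrinsics"]); print((R.inv().as_matrix()@T[:3,:3]).round(2), R.inv().apply(T[:3,3]-env.get_obs()["tool_pos"]).round(3))
E
```

```text
t 2.0 pos [ 0.4591 -0.2948  0.271 ] rot [ 1.7996e+02 -1.0000e-02  1.5860e+01] w 0.0869 F [0.6 0.3 0.1] q [ 50.   6. -22.  93.   2.  82. -46.]
 shift [ 103.3 -360.3   10.8] turn [ 1.000e-03 -1.000e-03  1.167e+00]
[[-0.   -0.97 -0.24]
 [ 1.   -0.   -0.  ]
 [ 0.   -0.24  0.97]] [ 0.067 -0.001 -0.162]
```

>>> {"api": "send_rows", "payload": {"plan": [[87,11.5,-40,1,0,0,0],[87,11.5,-40,1,0,0,0],[87,11.5,-40,1,0,0,0],[87,11.5,-40,1,0,0,0],[87,11.5,-40,1,0,0,0],[87,11.5,-40,1,0,0,0],[87,11.5,-40,1,0,0,0],[87,11.5,-40,1,0,0,0],[87,11.5,-40,1,0,0,0]]}}

```text
time_s: 2.9
tool_pos: [0.4593, 0.0802, 0.2618]
tool_rot: [179.9, -0.0, 15.9]
force: [0.3, 0.3, 0.6]
grip_width: 0.087
```

>>> {"api": "send_rows", "payload": {"plan": [[87,0,0,0,0,0,0.146],[87,0,0,0,0,0,0.146],[87,0,0,0,0,0,0.146],[87,0,0,0,0,0,0.146],[87,0,0,0,0,0,0.146],[87,0,0,0,0,0,0.146],[87,0,0,0,0,0,0.146],[87,0,0,0,0,0,0.146],[87,0,0,0,0,0,0]]}}

```text
time_s: 3.8
tool_pos: [0.4595, 0.0785, 0.2617]
tool_rot: [180.0, -0.0, -51.1]
force: [0.1, 0.5, -0.5]
grip_width: 0.0867
```

```bash
python3 - <<'E'
from h import *
go(.46,.08,.26,-51)
im=snap("wrist","w0.png")
for q in ["jar","crank_knob","turret","pad_center","crank"]: reg("wrist",q)
E
```

```text
t 3.8 pos [0.4595 0.0785 0.2617] rot [ 1.800e+02 -3.000e-02 -5.109e+01] w 0.0867 F [ 0.1  0.5 -0.5] q [  37.   -5.  -46.  103.   -4.   80. -150.]
 shift [-0.8 -1.4  1.7] turn [ 0.    -0.001 -0.002]
wrist jar 0.73 rect [412.2, 140.9, 476.8, 192.3] cen 445.7 165.7 2512
wrist jar 0.67 rect [433.1, 12.7, 504.9, 76.9] cen 467.9 46.9 3175
wrist jar 0.59 rect [247.9, 152.9, 295.3, 205.8] cen 271.7 180.0 2010
wrist crank_knob 0.71 rect [274.2, 0.2, 360.3, 84.5] cen 323.6 38.1 1868
wrist turret 0.92 rect [216.0, 2.5, 359.4, 143.6] cen 275.5 80.4 9955
wrist pad_center 0.94 rect [218.7, 217.0, 280.1, 317.3] cen 247.7 272.9 2319
wrist pad_center 0.39 rect [148.5, 150.7, 200.0, 178.9] cen 176.3 165.2 1154
wrist crank 0.56 rect [274.6, 0.0, 356.7, 83.7] cen 324.0 37.7 1867
wrist crank 0.51 rect [245.1, 153.0, 299.0, 208.8] cen 271.9 179.5 2071
```

View pics/w0.png

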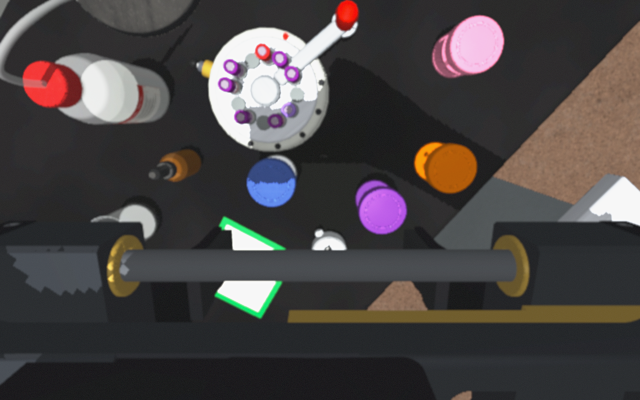

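```bash
cat >> h.py <<'E'
from scipy.optimize import least_squares
A=np.linspace(0,2*np.pi,180)
def fit(n,bbox,rings,x0):
    "centre (x,y) of stacked rings (r,z) whose projected outline has the bbox; nan sides ignored"
    b=np.array(bbox,float)
    def f(p):
        q=np.array([proj(n,[p[0]+r*np.cos(a),p[1]+r*np.sin(a),z]) for r,z in rings for a in A])
        e=np.r_[q.min(0),q.max(0)]-b; return e[~np.isnan(b)]
    s=least_squares(f,x0,diff_step=1e-3); print(n,s.x.round(4),"resid px",s.fun.round(1)); return s.x
def blob(im,kind,box):
    h=cv2.cvtColor(im,cv2.COLOR_RGB2HSV).astype(int); H,S,V=h[...,0],h[...,1],h[...,2]
    m={'blue':(H>100)&(H<130)&(S>90),'red':((H<8)|(H>172))&(S>150)&(V>90),'green':(H>45)&(H<80)&(S>100)&(V>60),'white':(S<40)&(V>130)}[kind]
    k=np.zeros(m.shape,np.uint8); l,t,r,b=box; k[t:b,l:r]=m[t:b,l:r]
    c,L,st,ce=cv2.connectedComponentsWithStats(k); i=1+st[1:,4].argmax(); s=st[i]
    return [s[0],s[1],s[0]+s[2],s[1]+s[3]],ce[i],s[4]
E
python3 - <<'E'
from h import *
im=snap("wrist")
bb,c,n=blob(im,'blue',(235,140,310,220)); print(bb,c.round(1),n)
fit("wrist",bb,[(.0265,.065),(.0265,.05)],[.495,.118])
fit("wrist",[208,27,329,152],[(.068,.038),(.068,.0)],[.552,.048])
bb,c,n=blob(im,'red',(325,0,365,34)); print("knob",bb,c,n,ray("wrist",c[0],c[1],.088))
print("reddot",ray("wrist",285.5,36.5,.038),"hub",ray("wrist",265,90,.05))
# jaw heading 129 move
go(.46,.08,.26,129)
E
```

```text
[np.int32(246), np.int32(158), np.int32(297), np.int32(208)] [270.7 182.5] 1967Traceback (most recent call last):
  File "<stdin>", line 4, in <module>
  File "h.py", line 32, in fit
    s=least_squares(f,x0,diff_step=1e-3); print(n,s.x.round(4),"resid px",s.fun.round(1)); return s.x
    return func(*args, **kwargs)
    result = trf(vector_fun.fun, vector_fun.jac, x0, f0, J0, lb, ub, ftol, xtol,
                 gtol, max_nfev, x_scale, loss_function, tr_solver,
                 tr_options.copy(), verbose, callback=callback_wrapped)
    return trf_no_bounds(
        fun, jac, x0, f0, J0, ftol, xtol, gtol, max_nfev, x_scale,
        loss_function, tr_solver, tr_options, verbose, callback=callback)
    J = jac(x)
    self._update_jac()
    ~~~~~~~~~~~~~~~~^^
    self.J = self.jac_wrapped(xp_copy(self.x), f0=self.f)
             ~~~~~~~~~~~~~~~~^^^^^^^^^^^^^^^^^^^^^^^^^^^^
    J, dct = approx_derivative(
             ~~~~~~~~~~~~~~~~~^
        self.fun,
        ^^^^^^^^^
    ...<2 lines>...
        **self.finite_diff_options,
        ^^^^^^^^^^^^^^^^^^^^^^^^^^^
    )
    ^
    J, _nfev 
[... 328 characters left out ...]
                        ^^^^^^^
    f = np.atleast_1d(self.fun(x, *self.args, **self.kwargs))
                      ~~~~~~~~^^^^^^^^^^^^^^^^^^^^^^^^^^^^^^
    return np.atleast_1d(self.fun(x))
                         ~~~~~~~~^^^
    return self.f(x, *self.args, **self.kwargs)
           ~~~~~~^^^^^^^^^^^^^^^^^^^^^^^^^^^^^^
  File "h.py", line 30, in f
    q=np.array([proj(n,[p[0]+r*np.cos(a),p[1]+r*np.sin(a),z]) for r,z in rings for a in A])
                ~~~~^^^^^^^^^^^^^^^^^^^^^^^^^^^^^^^^^^^^^^^^^
  File "h.py", line 12, in proj
    c=env.get_calibration(n); T=np.linalg.inv(np.array(c["extrinsics"])); q=T[:3,:3]@np.array(p)+T[:3,3]
ValueError: time passes only in moves, steps and waits
```

```bash
sed -i 's/^def proj.*/C={}\ndef proj(n,p):/; s/^    c=env.get_calibration(n); T=np.linalg.inv/    c=C.setdefault(n,None) or C.update({n:env.get_calibration(n)}) or C[n]; T=np.linalg.inv/' h.py
python3 - <<'E'
from h import *
im=snap("wrist")
bb,c,n=blob(im,'blue',(235,140,310,220))
fit("wrist",bb,[(.0265,.065),(.0265,.05)],[.495,.118])
fit("wrist",[208,27,329,152],[(.068,.038),(.068,.0)],[.552,.048])
bb,c,n=blob(im,'red',(325,0,365,34)); print("knob",bb,c,n,ray("wrist",c[0],c[1],.088))
print("reddot",ray("wrist",285.5,36.5,.038),"hub",ray("wrist",265,90,.05))
go(.46,.08,.26,129)
E
```

```text
wrist [0.4945 0.1177] resid px [ 0.6  0.1 -0.6 -0.1]
wrist [0.5575 0.0447] resid px [-1.9 -2.5  1.9  3.2]
knob [np.int32(336), np.int32(0), np.int32(359), np.int32(30)] [346.78333333  13.83703704] 540 [ 0.53623245 -0.0559745   0.088     ]
reddot [ 0.57760331 -0.01163001  0.038     ] hub [0.56034707 0.04439709 0.05      ]
t 4.2 pos [0.4595 0.0786 0.2615] rot [179.99  -0.   -51.01] w 0.087 F [-0.2 -0.1  0.5] q [  37.   -5.  -46.  103.   -4.   80. -150.]
 shift [-0.8 -1.3  1.5] turn [-0.    -0.     3.142]
```

>>> {"api": "send_rows", "payload": {"plan": [[87,0,0,0,0,0,-0.1498],[87,0,0,0,0,0,-0.1498],[87,0,0,0,0,0,-0.1498],[87,0,0,0,0,0,-0.1498],[87,0,0,0,0,0,-0.1498],[87,0,0,0,0,0,-0.1498],[87,0,0,0,0,0,-0.1498],[87,0,0,0,0,0,-0.1498],[87,0,0,0,0,0,-0.1498],[87,0,0,0,0,0,-0.1498],[87,0,0,0,0,0,-0.1498]]}}

```text
time_s: 5.3
tool_pos: [0.4595, 0.0786, 0.2615]
tool_rot: [-180.0, 0.0, 43.7]
force: [-0.7, -0.0, -0.2]
grip_width: 0.087
```

>>> {"api": "send_rows", "payload": {"plan": [[87,0,0,0,0,0,-0.1498],[87,0,0,0,0,0,-0.1498],[87,0,0,0,0,0,-0.1498],[87,0,0,0,0,0,-0.1498],[87,0,0,0,0,0,-0.1498],[87,0,0,0,0,0,-0.1498],[87,0,0,0,0,0,-0.1498],[87,0,0,0,0,0,-0.1498],[87,0,0,0,0,0,-0.1498],[87,0,0,0,0,0,-0.1498]]}}

```text
time_s: 6.3
tool_pos: [0.4595, 0.0785, 0.2615]
tool_rot: [-180.0, -0.0, 129.6]
force: [-0.4, 0.2, -0.3]
grip_width: 0.0872
```

```bash
python3 - <<'E'
from h import *
go(.4945,.1177,.15,129)
E
```

```text
t 6.3 pos [0.4595 0.0785 0.2615] rot [-179.99   -0.    129.57] w 0.0872 F [-0.4  0.2 -0.3] q [ 27.  -5. -37. 103.  -3.  80.  30.]
 shift [  7.9  51.9 111.5] turn [-0.   -0.    0.01]
```

>>> {"api": "send_rows", "payload": {"plan": [[87,4,26,14,0,0,0.01],[87,4,26,14,0,0,0],[87,0,0,40,0,0,0],[87,0,0,40,0,0,0],[87,0,0,40,0,0,0],[87,0,0,30,0,0,0],[87,0,0,25,0,0,0],[87,0,0,15,0,0,0],[87,0,0,10,0,0,0]]}}

```text
time_s: 7.2
tool_pos: [0.4946, 0.1174, 0.0325]
tool_rot: [-179.9, -0.0, 128.6]
force: [0.5, -0.2, 0.2]
grip_width: 0.0872
```

>>> {"api": "send_rows", "payload": {"grip_force": 12, "plan": [[40,0,0,0,0,0,0],[40,0,0,0,0,0,0],[40,0,0,0,0,0,0],[40,0,0,0,0,0,0],[40,0,0,0,0,0,0],[40,0,0,0,0,0,0],[40,0,0,0,0,0,0]]}}

```text
time_s: 7.9
tool_pos: [0.4953, 0.1174, 0.0341]
tool_rot: [180.0, 0.0, 128.6]
force: [-0.9, -1.2, 3.7]
grip_width: 0.0523
```

```bash
python3 - <<'E'
from h import *
go(.451,.2527,.075,129)
im=snap("top")
b=im[130:290,210:420]; cv2.imwrite("pics/t2.png",cv2.resize(b,None,fx=3.8,fy=3.7,interpolation=2)[:,:,::-1])
E
```

```text
t 7.9 pos [0.4953 0.1174 0.0341] rot [1.7998e+02 4.0000e-02 1.2860e+02] w 0.0523 F [-0.9 -1.2  3.7] q [ 20.  16. -40. 113.  12.  55.  12.]
 shift [133.4  49.8 -41. ] turn [ 0.     0.001 -0.007]
```

>>> {"api": "send_rows", "payload": {"plan": [[40,0,0,-10,0,0,0],[40,0,0,-15,0,0,0],[40,0,0,-15,0,0,0],[40,10,4,0,0,0,0],[40,20,8,0,0,0,0],[40,25,9,0,0,0,0],[40,25,9,0,0,0,0],[40,25,9,0,0,0,0],[40,18,7,0,0,0,0],[40,10,4,0,0,0,0],[40,0,0,0,0,0,0]]}}

```text
time_s: 9.05
tool_pos: [0.4501, 0.2545, 0.0737]
tool_rot: [180.0, -0.0, 128.8]
force: [1.2, 0.3, -0.2]
grip_width: 0.0526
```

```bash
python3 - <<'E'
from h import *
go(.4515,.2527,.0345,129)
E
```

```text
t 9.05 pos [0.4501 0.2545 0.0737] rot [ 1.7998e+02 -4.0000e-02  1.2880e+02] w 0.0526 F [ 1.2  0.3 -0.2] q [  9.  15. -45. 110.  12.  60.  -3.]
 shift [-2.3 -0.1 39.2] turn [ 0.    -0.001 -0.004]
```

>>> {"api": "send_rows", "payload": {"plan": [[40,-2.3,0,12,0,0,0],[40,0,0,12,0,0,0],[40,0,0,8,0,0,0],[40,0,0,4,0,0,0],[40,0,0,2,0,0,0],[40,0,0,0.5,0,0,0],[40,0,0,0,0,0,0]]}}

```text
time_s: 9.75
tool_pos: [0.4526, 0.2509, 0.0352]
tool_rot: [180.0, 0.0, 128.6]
force: [0.0, 0.5, -0.7]
grip_width: 0.0521
```

>>> {"api": "send_rows", "payload": {"plan": [[40,0,0,0.7,0,0,0],[40,0,0,0.6,0,0,0],[40,0,0,0,0,0,0]]}}

```text
time_s: 10.05
tool_pos: [0.4527, 0.2509, 0.0341]
tool_rot: [180.0, 0.0, 128.6]
force: [-0.1, -0.1, 1.0]
grip_width: 0.0524
```

```bash
python3 - <<'E'
from h import *
go(.4515,.2527,.0345,129)
E
```

```text
t 10.05 pos [0.4527 0.2509 0.0341] rot [1.7997e+02 2.0000e-02 1.2861e+02] w 0.0524 F [-0.1 -0.1  1. ] q [  7.  18. -44. 112.  15.  56.  -5.]
 shift [ 2.2  0.2 -0.4] turn [ 0.001  0.    -0.007]
```

>>> {"api": "send_rows", "payload": {"plan": [[56,0,0,0,0,0,0],[60,0,0,0,0,0,0],[70,0,0,0,0,0,0],[85,0,0,0,0,0,0],[85,0,0,0,0,0,0],[85,0,0,-15,0,0,0],[85,0,0,-25,0,0,0],[85,0,0,-40,0,0,0],[85,0,0,-45,0,0,0],[85,0,0,-45,0,0,0],[85,0,0,0,0,0,0]]}}

```text
time_s: 11.15
tool_pos: [0.4557, 0.2534, 0.2112]
tool_rot: [179.3, 0.2, 128.6]
force: [1.5, 0.2, -1.0]
grip_width: 0.0851
```

```bash
python3 - <<'E'
from h import *
go(.5,.15,.25,60)
im=snap("side","s1.png")
b=im[140:300,240:400]; cv2.imwrite("pics/s1.png",cv2.resize(b,None,fx=3.5,fy=3.5,interpolation=2)[:,:,::-1])
im=snap("top")
b=im[130:290,210:420]; cv2.imwrite("pics/t2.png",cv2.resize(b,None,fx=3.8,fy=3.7,interpolation=2)[:,:,::-1])
E
```

```text
t 11.15 pos [0.4557 0.2534 0.2112] rot [179.33   0.24 128.63] w 0.0851 F [ 1.5  0.2 -1. ] q [ 13.   6. -47. 101.   4.  74.   3.]
 shift [-108.6  -29.5  -38.7] turn [ 0.013 -0.003  1.198]
```

View pics/s1.png

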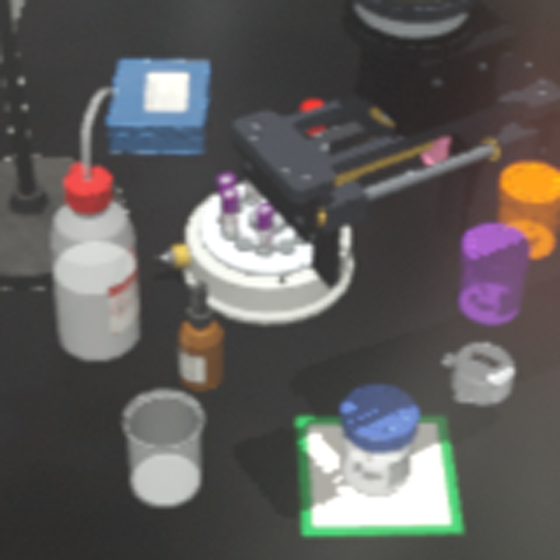

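Jar stands upright on the pad, which it fills about centrally. Next I go to the knob.

>>> {"api": "send_rows", "payload": {"plan": [[60,-20,-9,0,0,0,0],[60,-39,-17.3,0,0,0,0],[60,-39,-17.3,0,0,0,0],[60,-39,-17.3,0,0,0,0],[60,-39,-17.3,0,0,0,0],[60,-39,-17.3,0,0,0,0],[60,-39,-17.3,0,0,0,0],[60,-39,-17.3,0,0,0,0]]}}

```text
time_s: 12.05
tool_pos: [0.5327, -0.0609, 0.2022]
tool_rot: [-179.9, -0.1, 128.6]
force: [0.9, 0.3, 0.3]
grip_width: 0.0604
```

>>> {"api": "send_rows", "payload": {"plan": [[60,0,0,0,0,0,0.144],[60,0,0,0,0,0,0.144],[60,0,0,0,0,0,0.144],[60,0,0,0,0,0,0.144],[60,0,0,0,0,0,0.144],[60,0,0,0,0,0,0.144],[60,0,0,0,0,0,0]]}}

```text
time_s: 12.75
tool_pos: [0.5325, -0.0592, 0.2022]
tool_rot: [-179.8, -0.0, 79.1]
force: [-0.5, 0.1, -0.2]
grip_width: 0.0604
```

```bash
python3 - <<'E'
from h import *
go(.5365,-.0565,.2,79)
im=snap("wrist","w1.png")
E
```

```text
t 12.75 pos [ 0.5325 -0.0592  0.2022] rot [-179.82   -0.     79.1 ] w 0.0604 F [-0.5  0.1 -0.2] q [ 30.   7. -28. 100.   3.  74. -10.]
 shift [3.4 3.4 2.2] turn [-0.003 -0.     0.002]
```

View pics/w1.png

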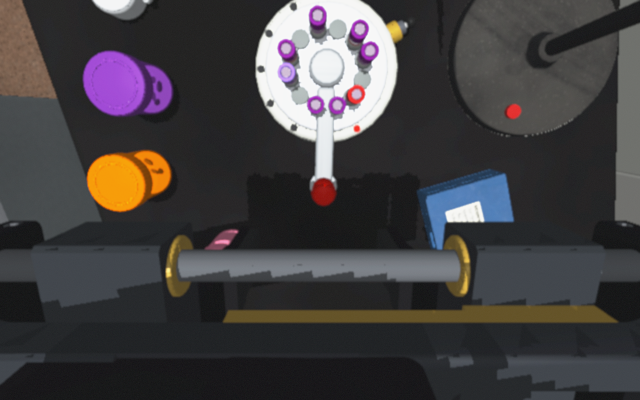

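```bash
python3 - <<'E'
from h import *
im=snap("wrist")
bb,c,n=blob(im,'red',(300,165,345,215)); print(bb,c.round(1),n)
k=fit("wrist",bb,[(.0105,.091),(.0105,.058)],[.5365,-.0565])
a=fit("wrist",[255,np.nan,397,142],[(.068,.038),(.068,.0)],[.557,.045])
d=k-a; print("r",np.hypot(*d),"heading cw from -y",np.degrees(np.arctan2(-d[0],-d[1])))
go(k[0],k[1],.068,79)
E
```

```text
[np.int32(311), np.int32(179), np.int32(336), np.int32(206)] [322.9 192.1] 492
wrist [ 0.5377 -0.0587] resid px [-0.1 -2.4  0.1  2.2]
wrist [0.5602 0.047 ] resid px [-3.9  3.9  0.4]
r 0.10811685148955316 heading cw from -y 12.064637174645817
t 12.85 pos [ 0.5329 -0.0592  0.2027] rot [-179.88    0.     79.32] w 0.0603 F [ 0.5 -0.4  0.7] q [ 30.   7. -28. 100.   3.  74. -10.]
 shift [  1.4   4.9 134.7] turn [-0.002  0.     0.006]
```

>>> {"api": "send_rows", "payload": {"plan": [[60,1.5,4.6,30,0,0,0.005],[60,0,0,40,0,0,0],[60,0,0,35,0,0,0],[60,0,0,20,0,0,0],[60,0,0,10,0,0,0],[60,0,0,0,0,0,0]]}}

```text
time_s: 13.45
tool_pos: [0.5373, -0.0586, 0.0673]
tool_rot: [-179.8, -0.0, 78.9]
force: [-0.1, -0.5, 0.1]
grip_width: 0.0601
```

>>> {"api": "send_rows", "payload": {"grip_force": 10, "plan": [[15,0,0,0,0,0,0],[15,0,0,0,0,0,0],[15,0,0,0,0,0,0],[15,0,0,0,0,0,0],[15,0,0,0,0,0,0],[15,0,0,0,0,0,0],[15,0,0,0,0,0,0]]}}

```text
time_s: 14.15
tool_pos: [0.5385, -0.0589, 0.069]
tool_rot: [180.0, 0.0, 78.8]
force: [0.3, 0.3, 1.7]
grip_width: 0.0208
```

```bash
python3 - <<'E'
from h import *
ax=np.array([.559,.0445])
for h in (12,-18):
    a=np.radians(h); p=ax+.105*np.array([-np.sin(a),-np.cos(a)]); print(p); go(p[0],p[1],.068,90-h)
E
```

```text
[ 0.53716927 -0.0582055 ]
t 14.15 pos [ 0.5385 -0.0589  0.069 ] rot [1.7999e+02 2.0000e-02 7.8820e+01] w 0.0208 F [0.3 0.3 1.7] q [ 28.  15. -28. 108.   8.  59. -14.]
 shift [ 0.4 -1.4  1. ] turn [0.    0.    0.014]
[ 0.59144678 -0.05536093]
t 14.15 pos [ 0.5385 -0.0589  0.069 ] rot [1.7999e+02 2.0000e-02 7.8820e+01] w 0.0208 F [0.3 0.3 1.7] q [ 28.  15. -28. 108.   8.  59. -14.]
 shift [13.7 51.3  1. ] turn [ 0.     0.    -0.509]
```

>>> {"api": "send_rows", "payload": {"plan": [[15,0.1,4.58,0,0,0,-0.0436],[15,0.1,4.58,0,0,0,-0.0436],[15,0.1,4.58,0,0,0,-0.0436],[15,0.1,4.58,0,0,0,-0.0436],[15,0.1,4.58,0,0,0,-0.0436],[15,0.1,4.58,0,0,0,-0.0436],[15,0.1,4.58,0,0,0,-0.0436],[15,0.1,4.58,0,0,0,-0.0436],[15,0.1,4.58,0,0,0,-0.0436],[15,0.1,4.58,0,0,0,-0.0436],[15,0.1,4.58,0,0,0,-0.0436],[15,0.1,4.58,0,0,0,-0.0436]]}}

```text
time_s: 15.35
tool_pos: [0.5929, -0.0555, 0.069]
tool_rot: [-180.0, 0.0, 108.9]
force: [-1.8, -0.8, 2.7]
grip_width: 0.021
```

>>> {"api": "send_rows", "payload": {"plan": [[15,0,0,0,0,0,0],[15,0,0,0,0,0,0]]}}

```text
time_s: 15.55
tool_pos: [0.5929, -0.0555, 0.069]
tool_rot: [180.0, 0.0, 108.7]
force: [-0.1, -1.2, 2.9]
grip_width: 0.0212
```

```bash
python3 - <<'E'
from h import *
ax=np.array([.559,.0445])
a=np.radians(-18); p=ax+.105*np.array([-np.sin(a),-np.cos(a)]); go(p[0],p[1],.068,108)
d=env.get_obs()["tool_pos"][:2]-ax; print(np.degrees(np.arctan2(-d[0],-d[1])),np.hypot(*d))
E
```

```text
t 15.55 pos [ 0.5929 -0.0555  0.069 ] rot [1.7998e+02 3.0000e-02 1.0873e+02] w 0.0212 F [-0.1 -1.2  2.9] q [ 29.  22. -31. 100.  13.  62.  12.]
 shift [ 0.6 -1.3  1. ] turn [0.    0.001 0.013]
-18.707784707686233 0.10557185748331196
```

>>> {"api": "send_rows", "payload": {"plan": [[30,0,0,0,0,0,0],[50,0,0,0,0,0,0],[60,0,0,0,0,0,0],[60,0,0,-20,0,0,0],[60,0,0,-40,0,0,0],[60,0,0,-40,0,0,0],[60,0,0,-30,0,0,0],[60,0,0,0,0,0,0]]}}

```text
time_s: 16.35
tool_pos: [0.5955, -0.0549, 0.2039]
tool_rot: [179.6, 0.2, 108.8]
force: [0.0, -0.2, 0.8]
grip_width: 0.0594
```

```bash
python3 - <<'E'
from h import *
im=snap("wrist","w2.png")
bb,c,n=blob(im,'red',(290,165,355,215)); print(bb,c.round(1),n)
k=fit("wrist",bb,[(.0105,.091),(.0105,.058)],[.593,-.0555])
d=k-np.array([.559,.0445]); print("r",np.hypot(*d),"heading",np.degrees(np.arctan2(-d[0],-d[1])))
go(.593,-.0555,.069,108.7)
E
```

```text
[np.int32(302), np.int32(179), np.int32(326), np.int32(206)] [313.5 192.4] 489
wrist [ 0.5919 -0.0545] resid px [-0.7 -2.5  0.7  2.3]
r 0.10427525457220277 heading -18.387778476607682
t 16.4 pos [ 0.594  -0.055   0.2012] rot [1.7977e+02 1.3000e-01 1.0879e+02] w 0.0595 F [ 0.5 -0.3 -0.9] q [ 30.  15. -33.  92.   8.  75.  15.]
 shift [  0.2  -1.7 132.2] turn [0.004 0.002 0.001]
```

View pics/w2.png

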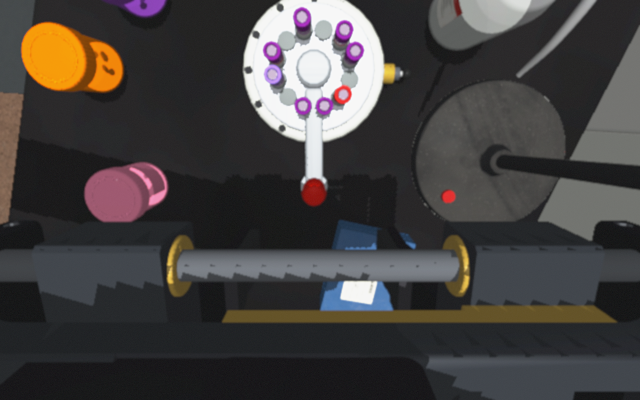

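>>> {"api": "send_rows", "payload": {"plan": [[60,0.6,-1.9,30,0,0,0],[60,0,0,40,0,0,0],[60,0,0,35,0,0,0],[60,0,0,18,0,0,0],[60,0,0,9,0,0,0],[60,0,0,0,0,0,0],[15,0,0,0,0,0,0],[15,0,0,0,0,0,0],[15,0,0,0,0,0,0],[15,0,0,0,0,0,0],[15,0,0,0,0,0,0],[15,0,0,0,0,0,0]]}}

```text
time_s: 17.6
tool_pos: [0.591, -0.0553, 0.0671]
tool_rot: [180.0, 0.0, 108.8]
force: [-0.1, -0.0, 1.8]
grip_width: 0.021
```

>>> {"api": "send_rows", "payload": {"plan": [[15,0,0,0,0,0,0],[15,0.225,-6.87,0,0,0,0.06545],[15,0.225,-6.87,0,0,0,0.06545],[15,0.225,-6.87,0,0,0,0.06545],[15,0.225,-6.87,0,0,0,0.06545],[15,0.225,-6.87,0,0,0,0.06545],[15,0.225,-6.87,0,0,0,0.06545],[15,0.225,-6.87,0,0,0,0.06545],[15,0.225,-6.87,0,0,0,0.06545],[15,0,0,0,0,0,0],[15,0,0,0,0,0,0]]}}

```text
time_s: 18.7
tool_pos: [0.537, -0.0579, 0.0671]
tool_rot: [179.9, -0.1, 78.9]
force: [1.5, 3.2, 1.8]
grip_width: 0.021
```

```bash
cat >> h.py <<'E'
def arc(h):
    ax=np.array([.559,.0445]); a=np.radians(h); p=ax+.105*np.array([-np.sin(a),-np.cos(a)]); go(p[0],p[1],.069,90-h)
    d=env.get_obs()["tool_pos"][:2]-ax; print(np.degrees(np.arctan2(-d[0],-d[1])),np.hypot(*d))
E
python3 - <<'E'
from h import *
arc(11.5)
E
```

```text
t 18.7 pos [ 0.537  -0.0579  0.0671] rot [ 1.7994e+02 -6.0000e-02  7.8910e+01] w 0.021 F [1.5 3.2 1.8] q [ 28.  15. -28. 108.   8.  59. -14.]
 shift [-0.3  1.1 -1.9] turn [ 0.001 -0.001  0.007]
12.099777278535868 0.1047270472171391
```

>>> {"api": "send_rows", "payload": {"plan": [[15,0.15,-6.87,0,0,0,0.06545],[15,0.2,-6.87,0,0,0,0.06545],[15,0.225,-6.87,0,0,0,0.06545],[15,0.225,-6.87,0,0,0,0.06545],[15,0.225,-6.87,0,0,0,0.06545],[15,0.225,-6.87,0,0,0,0.06545],[15,0.225,-6.87,0,0,0,0.06545],[15,0.225,-6.5,0,0,0,0.063],[15,0,0,0,0,0,0],[15,0,0,0,0,0,0]]}}

```text
time_s: 19.7
tool_pos: [0.4897, -0.0334, 0.0671]
tool_rot: [179.9, -0.2, 49.1]
force: [4.5, 3.8, -2.0]
grip_width: 0.0206
```

```bash
python3 - <<'E'
from h import *
arc(41.5)
E
```

```text
t 19.7 pos [ 0.4897 -0.0334  0.0671] rot [179.92  -0.21  49.08] w 0.0206 F [ 4.5  3.8 -2. ] q [ 25.   9. -26. 115.   4.  57. -44.]
 shift [-0.7  0.3 -1.9] turn [ 0.001 -0.004  0.01 ]
41.64860688077889 0.10425204302170492
```

>>> {"api": "send_rows", "payload": {"plan": [[15,0.7,-6.87,0,0,0,0.06545],[15,0.6,-6.87,0,0,0,0.06545],[15,0.225,-6.87,0,0,0,0.06545],[15,0.225,-6.87,0,0,0,0.06545],[15,0.225,-6.87,0,0,0,0.06545],[15,0.225,-6.87,0,0,0,0.06545],[15,0.225,-6.87,0,0,0,0.06545],[15,0.225,-6.87,0,0,0,0.06545],[15,0,0,0,0,0,0],[15,0,0,0,0,0,0]]}}

```text
time_s: 20.7
tool_pos: [0.4609, 0.0114, 0.0671]
tool_rot: [180.0, -0.3, 19.1]
force: [6.9, 2.9, -6.6]
grip_width: 0.0212
```

```bash
python3 - <<'E'
from h import *
arc(71.5)
E
```

```text
t 20.7 pos [0.4609 0.0114 0.0671] rot [179.95  -0.32  19.06] w 0.0212 F [ 6.9  2.9 -6.6] q [ 21.   5. -26. 119.   2.  57. -78.]
 shift [-1.5 -0.3 -1.9] turn [ 0.001 -0.006  0.01 ]
71.33735764659224 0.10349258418585788
```

>>> {"api": "send_rows", "payload": {"plan": [[15,1.0,-6.8,0,0,0,0.0648],[15,1.0,-6.8,0,0,0,0.0648],[15,0.4,-6.8,0,0,0,0.0648],[15,0.225,-6.8,0,0,0,0.0648],[15,0.225,-6.8,0,0,0,0.0648],[15,0.225,-6.8,0,0,0,0.0648],[15,0.225,-6.8,0,0,0,0.0648],[15,0.225,-6.0,0,0,0,0.058],[15,0,0,0,0,0,0],[15,0,0,0,0,0,0]]}}

```text
time_s: 21.7
tool_pos: [0.4579, 0.0632, 0.0671]
tool_rot: [180.0, -0.2, -10.3]
force: [5.6, -2.3, -2.6]
grip_width: 0.0211
```

```bash
python3 - <<'E'
from h import *
arc(101.3)
E
```

```text
t 21.7 pos [0.4579 0.0632 0.0671] rot [179.99  -0.21 -10.31] w 0.0211 F [ 5.6 -2.3 -2.6] q [  16.    5.  -28.  118.    3.   57. -114.]
 shift [-2.2 -1.5 -1.9] turn [ 0.    -0.004  0.017]
100.49983521577333 0.10279646739756226
```

>>> {"api": "send_rows", "payload": {"plan": [[25,0,0,0,0,0,0],[45,0,0,0,0,0,0],[60,0,0,0,0,0,0],[60,0,0,0,0,0,0],[60,0,0,-20,0,0,0],[60,0,0,-40,0,0,0],[60,0,0,-40,0,0,0],[60,0,0,-30,0,0,0],[60,0,0,-30,0,0,0],[60,0,0,0,0,0,0]]}}

```text
time_s: 22.7
tool_pos: [0.4582, 0.0645, 0.231]
tool_rot: [-179.9, -0.4, -10.4]
force: [0.8, -0.1, 1.0]
grip_width: 0.0602
```

>>> {"api": "send_rows", "payload": {"plan": [[60,0,30,0,0,0,0],[60,0,45,0,0,0,0],[60,0,45,0,0,0,0],[60,0,45,0,0,0,0],[60,0,45,0,0,0,0],[60,0,45,0,0,0,0],[60,0,45,0,0,0,0],[60,0,45,0,0,0,0],[60,0,0,0,0,0,0]]}}

```text
time_s: 23.6
tool_pos: [0.3903, -0.2816, 0.2255]
tool_rot: [179.9, 0.1, -11.0]
force: [-0.7, 0.8, -0.1]
grip_width: 0.0604
```

```bash
python3 - <<'E'
from h import *
im=snap("top")
b=im[130:290,210:420]; cv2.imwrite("pics/t3.png",cv2.resize(b,None,fx=3.8,fy=3.7,interpolation=2)[:,:,::-1])
bb,c,n=blob(im,'blue',(225,205,275,265)); print(bb,n)
try: fit("top",bb,[(.0265,.065),(.0265,.05)],[.4515,.2527])
except Exception as e: print(e)
m=blob(im,'green',(220,205,275,265))[0]; print("pad bbox",m,ray("top",(m[0]+m[2]-1)/2,(m[1]+m[3]-1)/2,0))
try:
  bb,c,n=blob(im,'red',(295,205,345,250)); print(bb,c,n); p=ray("top",c[0],c[1],.085); d=p[:2]-[.559,.0445]; print(p,np.hypot(*d),np.degrees(np.arctan2(-d[0],-d[1])))
except Exception as e: print(e)
E
```

```text
[np.int32(235), np.int32(223), np.int32(255), np.int32(242)] 299
top [0.452  0.2502] resid px [-0.4 -0.8  0.4  0.7]
pad bbox [np.int32(225), np.int32(213), np.int32(270), np.int32(258)] [0.45174574 0.25269868 0.        ]
[np.int32(311), np.int32(228), np.int32(319), np.int32(236)] [314.65957447 231.19148936] 47
[0.45575501 0.06591578 0.085     ] 0.10544270288010726 101.71850094445783
```

View pics/t3.png

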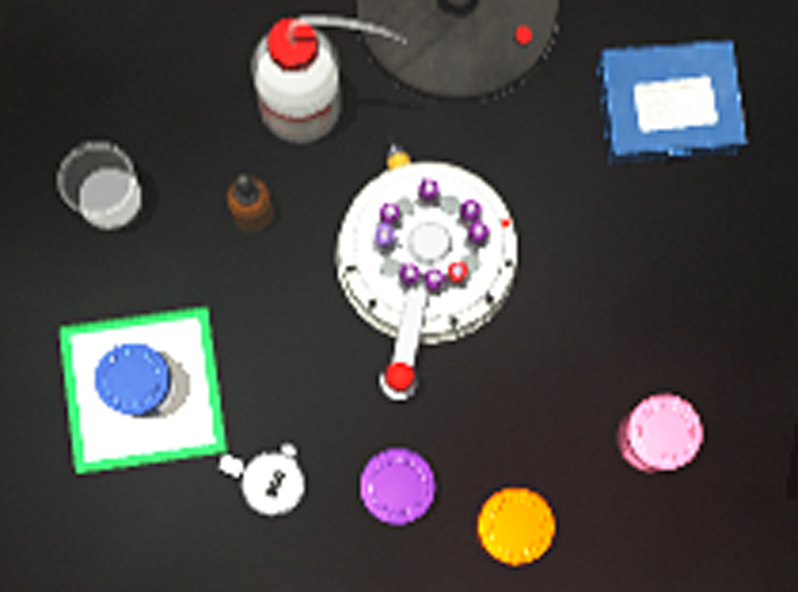

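```bash
python3 -c "
from cell import env
print(env.sign_off())"
```

```text
the job is handed in; nothing more can be done
None
```

The job is done and handed in at about 24 s of the 67 s allowed. The sign-off gives no verdict, so what follows rests on my own checks.

- **Jar:** I gripped it and set it upright on the pad. The last top view puts it about 2.5 mm from the pad's middle.
- **Crank back to zero:** It started in click 1. I turned it back and let go; the bar covered the red dot, at a heading of −18.4°.
- **Crank to the fourth click:** I turned it clockwise click by click with the knob held, then released it. It rests at 101.7°, which is 120° from zero, with three black dots showing between the red dot and the bar. It was not turned past the fourth click.
- **Everything else:** In the last top view the other things on the bench look unmoved. The arm was clear of them when I handed in.

**Where the checks disagreed:** My estimates of the carousel's axis differed by 3–4 mm. That probably caused the side force of 6–8 N while I turned the knob, far below the limits.

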